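# Lever open the dial case

### The arm

A 6-joint arm with a two-finger parallel gripper is mounted at the origin on the work surface. World frame = base frame: x ahead of the robot, y to its left, z up, the work surface at z = 0. Lengths are in m, angles in rad, forces in N, time in s.
With the tool pointing down it reaches from about 0.25 to 0.725 m from the base axis. Payload 4 kg.
Tool frame: the origin (TCP) lies on the centre line of the jaws, within the pads' length; the fingertips stand 22 mm ahead of it and the grasp point (between the pads) lies 3 mm ahead of it; z points along the fingers, y is the line along which they close (so a half turn about z gives the same grasp; the last joint's range is limited). The gripper opens to 85 mm and grips with 20 to 120 N. Pads are 22 mm wide; open, the fingers measure 114 mm over their backs; the gripper's body (76 mm by 85 mm) begins 54 mm behind the grasp point. The pads swing forward as they close: fully open they stand 13 mm farther back than shut.
Start: joints at [-1.147, 0.241, 0.005, 1.335, 0, 1.571], TCP at [0.206, -0.456, 0.219] pointing down, gripper open.
Joint ranges: [-2.72, 2.72], [-1.05, 1.87], [-1.09, 1.28], [-1.99, 2.15], [-1.42, 1.44], [-3.14, 3.14]. Speed limits (rad/s): [2.79, 2.79, 3.14, 3.14, 3.14, 3.14].

### API

Orientations are given as a unit quaternion [x, y, z, w].
In Python, from workcell import bot gives the robot as it stands.
- The arm moves only by the shell command python3 -m inch 'ROWS'. ROWS is JSON, one flat list of numbers, 7 for each row, row after row: the shift along the world's x, y, z in mm, then the turn, a rotation vector about the world's x, y, z in rad, then the opening in per cent of the stroke, from 0 (shut) to 100 (fully open). A call has 1 to 8 rows; each row is the pose to reach, as a shift and turn from the pose commanded when the call began; what a row does not reach only later rows make up. A row lasts 1/12 s, in which the tool goes at most 41.7 mm and 7.16 degrees, less where a joint would pass 70% of its speed; a pose out of reach is approached as far as the arm can. A call with a gripper value outside its range is refused whole. The fingers move at their own pace and stop on an object; the grip force is fixed at half the most. Time passes only in rows, so rows that repeat a pose let the fingers close. It gives the time, the measured TCP pose, the force, the opening and the grip force at its end, in the units of the state.
- bot.get_obs(): the state, without advancing time (a new reading comes with each control period).
- bot.camera(name): name is "scene" or "top" or "wrist"; returns the picture (400x640x3 uint8, blue, green, red); there is no depth.
- bot.camera_info(name): a dict with "intrinsics" (3x3 intrinsics, pixels), "camera_from_world" (4x4, takes a point from world to camera coordinates); the wrist camera has in their place "hand_eye" (4x4, takes a point from camera to tool coordinates, whose origin is the TCP and whose axes are the flange's). Camera axes: x right, y down, z forward; pixel columns grow to the right and rows downward; lengths in m; the calibration is good to about 2 mm. A picture is of the moment at which its call begins: read the wrist's pose just before it. camera_info takes no time and is no camera call.
- bot.job_done(): hands the job in; it is judged then, once.
Trained networks look in the newest picture that a camera, given by its name, has taken for a name from the list of things; names that differ only in an ending like _2 or _b are one class to them, and where a whole thing is asked for, a point or a joint stands for the part that bears it (a point fixed in the world has none). Each returns a list of dicts, best first, with "confidence" (0 to 1); they miss things now and then, are a little off and sometimes report something else, mostly with a low value. They report only what shows in the picture. A call takes as long as a camera call. They do not tell look-alikes from the thing itself.
- bot.silhouettes(camera, target): "mask" (400x640 bool, what is visible of it) and "uv" ([column, row] in pixels, amid what is visible of it).
- bot.spot_point(camera, target): "uv" ([column, row] in pixels: a listed point, or the origin of a listed thing).
The state is a dict: "clock": time; "joint_pos": joint angles; "joint_vel": joint speeds; "tau": joint torques, N m; "eef_pos": TCP position; "tool_rot": TCP orientation; "ft_force": force on the tool from outside, world axes, zero at the start; "ft_torque": the same for the moment, N m; "grip_width": finger opening in m; "grasp_force": force on a finger pad.
Only numpy, scipy, OpenCV 4.12 (cv2) and the standard library are available. Lean on these libraries where they do the work, as an engineer would, in place of code of your own. Each camera call takes 0.05 s, during which the arm holds its last target. There are 200 camera calls.

### The job

The lid of the dial case is stiff and has no knob: find the notch in the brass strip under its lip, by eye or by feel, and lever the lid ajar with the blade of the opener, keeping the gripper itself off the lid while it is shut. Swing the lid right over until it leans back past upright and stays there, then lay the opener flat on the shelf and let go of it. Do not touch the porcelain dial inside with the opener, and leave the dial, the brass wheel, the clock hand and the finial where they are.

Things in the scene. Friction and masses are not known exactly. Their poses are not given: they have to be found in the camera images.
- case: Fixed dark wooden case, 130 (x) by 220 (y) by 75 mm high, walls 8 mm, padded inner floor at z = 22 mm. Origin: centre of its underside; its front looks to -x (front wall's face at x = -65 mm).
- ledge (a point): Middle of the upper front edge of the wooden ledge along the whole front of the case (case frame -91, 0, 66 mm; ledge 26 mm deep, level on top). It is the floor of the notch; this edge serves as fulcrum.
- seam (a point): Mid-front of the seam under the lip (case frame -91, 0, 70.5 mm). A fixed brass strip on the ledge, 26 mm deep, 8.5 mm high, 160 mm long, fills the seam but for ONE notch 40 mm wide, cut through to the wall, 9 mm free height under the lip. Notch middle: anywhere from y = -28 to +28 mm, not measured. From above it shows as a gap in the strip's front, which stands 8 mm out past the lip.
- lid (a joint): Lid angle in rad: 0 shut, grows as the lid's front rises, 1.57 upright, stop at 1.8 (leaning away). The hinge is stiff (about 3 to 4 N at the lip to move it) and stays where it is left. The hinge axis runs along the case's y at x = +65, z = 75 mm in the case's frame.
- cover: The lid panel, a brown wooden board 130 by 220 by 10 mm (dark raised panel and brass boss in the middle of its top add 4 mm), turning with the lid joint. Origin: on the hinge axis, mid-length; shut, its axes are those of the case: the panel runs from x = 0 to -130 mm, its underside at z = 0. A lip 96 mm wide (y = -48 to +48 mm) and 10 mm thick stands out in front to x = -148 mm.
- lip (a point): Middle of the lip's front lower edge (cover frame -148, 0, 0 mm).
- opener: The opener: a wooden handle 90 mm long (x -45 to +45), 22 mm wide (y), 26 mm high (z 0 to 26 mm), with a flat steel blade 70 mm long, 12 mm wide (y) and 3 mm thick (z 11.5 to 14.5 mm) out of its +x end. Lies loose on the shelf, left or right of the case. Origin: centre of the handle's underside. About 90 g.
- opener_tip (a point): Middle of the blade's end: 115 mm along +x from the opener's origin, 13 mm up.
- dial: White porcelain dial disc, 90 mm across, 6 mm thick, lying loose on the case's inner floor under the lid. Origin: centre of its underside.
- finial: Turned walnut finial standing upright, 115 mm tall, 56 mm across at the foot, on the other side of the case from the opener. Origin: centre of its foot.
- pinion: Brass toothed wheel lying flat, 96 mm across, 10 mm thick, with a hub and pin to 38 mm height. Origin: centre of its underside.
- clockhand: Steel clock hand lying flat, 124 mm long (along its x), 4 mm thick, 28 mm wide at its widest. Origin: near its middle, underside.
There are look-alikes about, which are no part of the job. Several things have the shape of the opener; the one meant has the colours described above.

How it is judged:
By the outcome, as a careful person would: the job done as asked, in the order asked, and still so for the second after the job is handed in, with the robot touching nothing.
It also fails if it takes over 64 s, if anything falls off the work surface, if the arm or the gripper's body presses on something with over 40 N, if the wrist force passes 120 N, or if a joint passes its speed limit or range.

## Working session

There is one attempt and no reset: what is moved stays moved. The work goes in short steps, Python scripts to look and compute and a shell command to move; the robot and the scene stay as the last step left them, time stands still between calls to the robot, and variables do not carry over. Pictures are saved under pics/ and viewed, at most 10 in all, crops included, and the job is handed in when it is done.

```bash
ls; mkdir -p pics
python3 - <<'E'
from workcell import bot
import cv2,numpy as np
o=bot.get_obs();print(o)
for c in ["scene","top"]:
    im=bot.camera(c);cv2.imwrite(f"pics/{c}0.png",im)
    i=bot.camera_info(c);print(c,np.round(i["intrinsics"],1).tolist(),np.round(i["camera_from_world"],3).tolist())
    for t in ["case","opener","opener_tip","dial","finial","pinion","clockhand","lip","ledge","seam","cover"]:
        print(t,[(np.round(d["uv"]).tolist(),round(d["confidence"],2)) for d in bot.spot_point(c,t)])
print(bot.camera_info("wrist"))
E
```

```text
pics
{'clock': 0.0, 'joint_pos': array([-1.14698993e+00,  2.41434730e-01,  3.72968339e-03,  1.33521713e+00,
        7.13146032e-06,  1.57079491e+00]), 'joint_vel': array([-7.66910517e-04, -1.69652129e-05,  1.70270278e-03,  6.65878201e-04,
       -2.28060259e-03,  4.90808823e-04]), 'tau': array([ 1.60889682e-03, -3.72312176e+01,  2.52411675e+01,  1.69993518e-02,
        2.18350037e-04, -1.01863872e-06]), 'eef_pos': array([ 0.20534582, -0.45515957,  0.21800422]), 'tool_rot': array([ 9.77631703e-01,  2.10321476e-01, -2.20068651e-04, -1.03990007e-03]), 'ft_force': array([0.19707886, 0.34597146, 0.13607553]), 'ft_torque': array([-0.03816795,  0.02745625,  0.02733151]), 'grasp_force': 0.0, 'grip_width': 0.0857149933741129}
scene [[381.0, 0.0, 323.6], [0.0, 381.0, 201.1], [0.0, 0.0, 1.0]] [[0.15, 0.988, -0.023, -0.035], [0.517, -0.099, -0.851, -0.229], [-0.843, 0.116, -0.525, 1.815], [0.0, 0.0, 0.0, 1.0]]
case [([336.0, 233.0], 0.66)]
opener [([192.0, 267.0], 0.93), ([216.0, 208.0], 0.64), ([246.0, 225.0], 0.53)]
opener_tip [([230.0, 252.0], 0.87), ([249.0, 242.0], 0.59), ([216.0, 222.0], 0
[... 776 characters left out ...]
422.0, 197.0], 0.49)]
clockhand [([225.0, 266.0], 0.71)]
lip [([310.0, 187.0], 0.82)]
ledge [([314.0, 194.0], 0.98)]
seam [([308.0, 193.0], 0.66)]
cover [([322.0, 135.0], 0.8)]
{'intrinsics': array([[288.4845557 ,   0.        , 320.42245706],
       [  0.        , 288.4845557 , 194.22990851],
       [  0.        ,   0.        ,   1.        ]]), 'hand_eye': array([[-7.01665816e-04, -9.62883026e-01, -2.69918109e-01,
         6.81350561e-02],
       [ 9.99999704e-01, -5.90361142e-04, -4.93545563e-04,
        -6.27830144e-04],
       [ 3.15877482e-04, -2.69918375e-01,  9.62883155e-01,
        -1.54381375e-01],
       [ 0.00000000e+00,  0.00000000e+00,  0.00000000e+00,
         1.00000000e+00]])}
```

Run:
```python
import cv2
im=cv2.imread("pics/top0.png");cv2.imwrite("pics/top0c.png",cv2.resize(im[90:310,160:520],None,fx=2.2,fy=2.2,interpolation=cv2.INTER_CUBIC))
```

```text
(no output)
```

View pics/top0c.png

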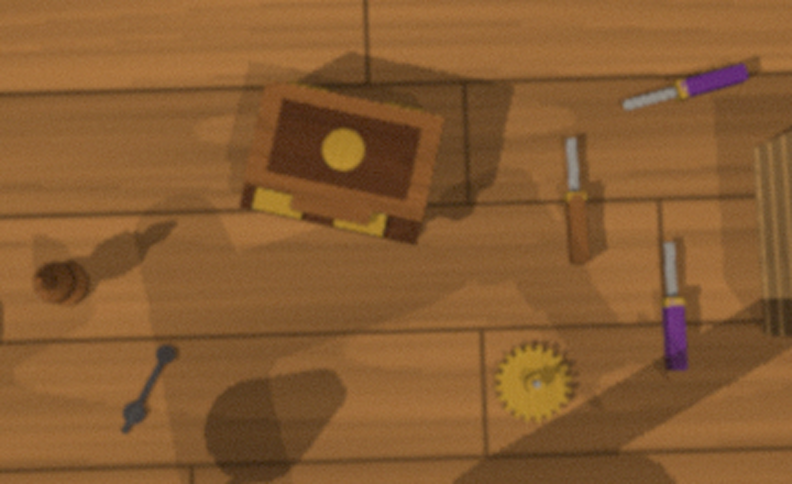

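View pics/scene0.png

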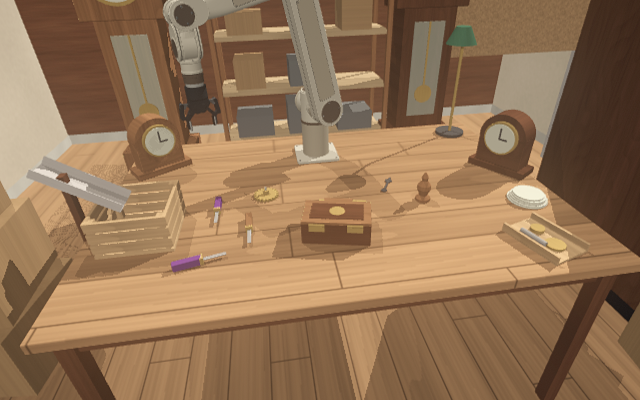

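Three things have the opener's shape. Two have purple handles, at full-picture pixels (480,126) and (464,239). The third has a brown wooden handle, at about (421,195), with its blade pointing away from the robot. The enlarged crop shows the brown one at (577,225), and it matches the description. The case's front faces the robot, and the notch shows as a gap in the brass at crop columns 302–333, row 215.

```bash
cat > h.py <<'E'
from workcell import bot
import cv2,numpy as np
from scipy.spatial.transform import Rotation as R
def cam(c,obs=None):
    i=bot.camera_info(c)
    if c=="wrist":
        o=obs or bot.get_obs();T=np.eye(4);T[:3,:3]=R.from_quat(o["tool_rot"]).as_matrix();T[:3,3]=o["eef_pos"]
        return i["intrinsics"],T@i["hand_eye"]
    return i["intrinsics"],np.linalg.inv(i["camera_from_world"])
def ray(KT,uv,z):
    K,T=KT;d=T[:3,:3]@np.linalg.solve(K,[uv[0],uv[1],1]);p=T[:3,3]
    return p+d*(z-p[2])/d[2]
def proj(KT,P):
    K,T=KT;c=np.linalg.inv(T)@np.c_[np.atleast_2d(P),np.ones(len(np.atleast_2d(P)))].T
    q=K@c[:3];return (q[:2]/q[2]).T
E
python3 - <<'E'
from h import *
KT=cam("top");f=lambda x,y,z:np.round(ray(KT,(x/2.2+160,y/2.2+90),z)*1000)
print("handle end",f(579,262,.026),"front",f(576,196,.026),"tip",f(571,138,.0145))
for n,p,z in [("FL",(245,185),.085),("FR",(425,218),.085),("BR",(442,118),.085),("BL",(268,82),.085),("ledgeL",(240,207),.066),("ledgeR",(416,243),.066),("nL",(301,217),.0745),("nR",(333,222),.0745),("sL",(253,208),.0745),("sR",(383,236),.0745)]: print(n,f(*p,z))
for n,p,z in [("pinion",(536,382),.01),("finial",(60,285),.05),("hand",(150,390),.004),("pur2",(675,345),.02)]: print(n,f(*p,z))
for d in bot.silhouettes("top","opener"):
    r=cv2.minAreaRect(np.argwhere(d["mask"])[:,::-1].astype(np.float32));print(r,d["uv"],d["confidence"])
E
```

```text
handle end [ 498. -304.   26.] front [ 581. -305.   26.] tip [ 657. -304.   14.]
FL [598. 103.  85.]
FR [ 553. -110.   85.]
BR [ 673. -135.   85.]
BL [723.  73.  85.]
ledgeL [574. 112.  66.]
ledgeR [ 525. -100.   66.]
nL [559.  38.  75.]
nR [552.  -0.  75.]
sL [572.  95.  75.]
sR [533. -60.  75.]
pinion [ 351. -247.   10.]
finial [487. 334.  50.]
hand [354. 236.   4.]
pur2 [ 392. -420.   20.]
((471.4811706542969, 129.4339599609375), (9.3405179977417, 57.554073333740234), 74.05460357666016) [477.6, 124.5] 0.89
((465.98004150390625, 228.52166748046875), (57.325260162353516, 10.324373245239258), 87.61405944824219) [466.4, 234.3] 0.62
```

```bash
python3 -m inch '[40,18,0,0,0,-0.05,60, 80,36,-10,0,0,-0.1,60, 120,54,-20,0,0,-0.15,60, 160,72,-30,0,0,-0.2,60, 200,90,-40,0,0,-0.25,60, 240,108,-55,0,0,-0.3,60, 280,126,-70,0,0,-0.35,60, 310,138,-80,0,0,-0.4,60]' && python3 -m inch '[30,12,-18,0,0,0,60,35,12,-28,0,0,0,60,35,12,-28,0,0,0,60,35,12,-28,0,0,0,60]'
python3 - <<'E'
from h import *
o=bot.get_obs();print(o["joint_pos"].round(3),o["eef_pos"],R.from_quat(o["tool_rot"]).as_matrix().round(3).tolist())
im=bot.camera("wrist");KT=cam("wrist",o);cv2.imwrite("pics/w1.png",im)
for t in ["opener","opener_tip"]:
  for d in bot.spot_point("wrist",t): print(t,d["uv"],d["confidence"],ray(KT,d["uv"],.013).round(4))
for d in bot.silhouettes("wrist","opener"):
  print(d["uv"],d["confidence"],cv2.minAreaRect(np.argwhere(d["mask"])[:,::-1].astype(np.float32)))
E
```

```text
clock: 1.92
eef_pos: [0.5025, -0.3228, 0.1436]
tool_rot: [1.0, 0.011, 0.0, 0.0]
ft_force: [-0.8, -0.6, 0.6]
grip_width: 0.0513
grasp_force: 0.0
clock: 2.25
eef_pos: [0.5348, -0.3116, 0.115]
tool_rot: [1.0, 0.012, -0.001, -0.001]
ft_force: [-0.3, -0.0, 0.4]
grip_width: 0.0512
grasp_force: 0.0
[-5.270e-01  5.360e-01  1.700e-01  1.208e+00 -1.000e-03  2.590e+00] [ 0.53481926 -0.3116061   0.11499133] [[1.0, 0.024, -0.003], [0.024, -1.0, 0.001], [-0.003, -0.001, -1.0]]
opener [315.0, 180.0] 0.83 [ 0.5439 -0.3057  0.013 ]
opener_tip [434.3, 207.5] 0.68 [ 0.5202 -0.4177  0.013 ]
opener_tip [316.1, 42.6] 0.59 [ 0.657  -0.3045  0.013 ]
[434.5, 248.3] 0.86 ((433.5, 282.0), (148.0, 21.0), 90.0)
[313.3, 155.9] 0.64 ((315.4682922363281, 137.99900817871094), (28.985401153564453, 190.06300354003906), 1.818302869796753)
```

View pics/w1.png

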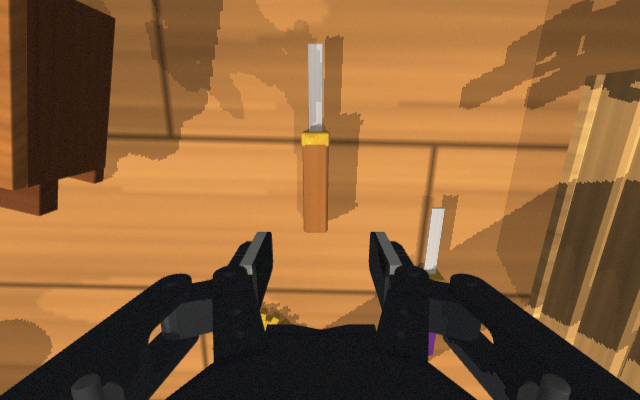

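The brown-handled opener lies with its blade away from the robot: handle at columns 303–328 and rows 132–232, blade tip at (316,43). Joint 6's range means I need the tool turned half round to work on the case. I'll look at the notch on the way.

```bash
python3 -m inch '[0,0,35,0,0,0.12,60, 0,0,70,0,0,0.24,60, 0,20,105,0,0,0.36,60, 0,55,120,0,0,0.48,60, 0,90,125,0,0,0.6,60, 0,125,125,0,0,0.72,60, 0,160,125,0,0,0.84,60, 0,195,125,0,0,0.96,60]' >/dev/null && python3 -m inch '[0,25,0,0,0,0.12,60, 0,50,0,0,0,0.24,60, 0,75,0,0,0,0.36,60, 0,100,0,0,0,0.48,60, 0,125,0,0,0,0.6,60, 0,135,0,0,0,0.72,60, 0,135,0,0,0,0.84,60, 0,135,0,0,0,0.96,60]' >/dev/null && python3 -m inch '[0,0,0,0,0,0.12,60, 0,0,0,0,0,0.24,60, 0,0,0,0,0,0.36,60, 0,0,0,0,0,0.48,60, 0,0,0,0,0,0.6,60, 0,0,0,0,0,0.72,60, 0,0,0,0,0,0.84,60, 0,0,0,0,0,0.98,60]'
python3 -m inch '[0,0,0,0,0,0,60,0,0,0,0,0,0,60]'
python3 - <<'E'
from h import *
o=bot.get_obs();print(o["joint_pos"].round(3),o["eef_pos"],R.from_quat(o["tool_rot"]).as_matrix().round(3).tolist())
im=bot.camera("wrist");KT=cam("wrist",o);cv2.imwrite("pics/w2.png",im)
for t in ["ledge","lip","seam"]:
  for d in bot.spot_point("wrist",t): print(t,d["uv"],d["confidence"])
c=np.array([638,-16])/1e3;a=np.radians(-11.9);ex=np.array([np.cos(a),np.sin(a)]);ey=np.array([-ex[1],ex[0]])
P=[np.r_[c+ex*x+ey*y,z] for x,y,z in [(-.091,-.11,.066),(-.091,.11,.066),(-.091,.017,.0745),(-.065,.11,.085),(-.065,-.11,.085)]]
print(proj(KT,P).round())
E
```

```text
clock: 4.45
eef_pos: [0.5356, 0.0168, 0.2424]
tool_rot: [0.114, 0.993, 0.0, 0.001]
ft_force: [-0.2, 0.3, 0.2]
grip_width: 0.0514
grasp_force: 0.0
clock: 4.62
eef_pos: [0.5357, 0.0171, 0.2421]
tool_rot: [0.118, 0.993, 0.0, 0.001]
ft_force: [-0.5, -0.7, -0.1]
grip_width: 0.051
grasp_force: 0.0
[ 0.032  0.303  0.149  1.415 -0.     0.269] [0.53570227 0.01713561 0.24212179] [[-0.972, 0.235, 0.002], [0.235, 0.972, 0.0], [-0.002, 0.0, -1.0]]
ledge [314.2, 186.9] 0.63
lip [314.7, 197.4] 0.83
seam [312.4, 188.7] 0.85
[[218. 191.]
 [404. 185.]
 [325. 189.]
 [408. 211.]
 [215. 217.]]
```

View pics/w2.png

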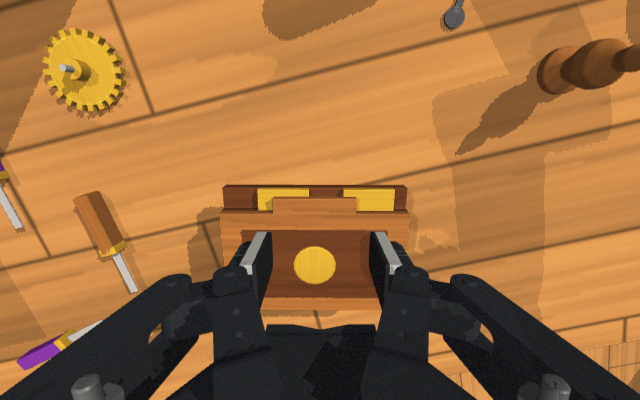

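The wrist picture shows the ledge front running level at row 185, columns 223–407. The brass segments span columns 257–309 and 343–395, so the notch is at columns 309–343, row 188. The lip runs from 273 to 357 in columns.

Run:
```python
from h import *
o=bot.get_obs();KT=cam("wrist",o);im=cv2.imread("pics/w2.png")
hsv=cv2.cvtColor(im,cv2.COLOR_BGR2HSV)
for r in (190,193,196):
    row=hsv[r,215:415];m=(row[:,1]>150)&(row[:,2]>150);e=np.flatnonzero(np.diff(m.astype(int)));print(r,(e+215.5).tolist())
for u in (230,260,290,326,370,400): print(u,np.flatnonzero(abs(np.diff(im[175:216,u].astype(int).sum(1)))>70)+175.5)
for n,uv,z in [("ledL",(223,185.5),.066),("ledR",(407,185.5),.066),("nA",(309,189),.0745),("nB",(343,189),.0745),("sA",(257,189),.0745),("sB",(395,189),.0745),("lipL",(273,198),.085),("lipR",(357,198),.085)]:
    print(n,ray(KT,uv,z).round(4))
for d in bot.silhouettes("wrist","opener"):
  m=d["mask"].astype(np.uint8);r=cv2.minAreaRect(np.argwhere(m)[:,::-1].astype(np.float32));print(d["confidence"],r)
for uv in [(87,197),(118,246),(136,291)]: print(ray(KT,uv,.02).round(4))
```

```text
190 [222.5, 256.5, 308.5, 343.5, 394.5, 406.5]
193 [222.5, 256.5, 308.5, 342.5, 394.5, 406.5]
196 [222.5, 257.5, 308.5, 342.5, 394.5, 406.5]
230 [183.5 184.5 213.5]
260 [183.5 184.5 187.5 188.5 209.5 210.5 213.5]
290 [183.5 184.5 186.5 187.5 188.5 195.5 196.5 198.5]
326 [184.5 198.5]
370 [184.5 187.5 188.5 189.5 210.5 213.5]
400 [184.5 208.5]
ledL [ 0.5216 -0.0964  0.066 ]
ledR [0.5722 0.1142 0.066 ]
nA [0.5473 0.0019 0.0745]
nB [0.5564 0.0399 0.0745]
sA [ 0.5333 -0.0563  0.0745]
sB [0.5704 0.0981 0.0745]
lipL [ 0.5454 -0.0389  0.085 ]
lipR [0.5674 0.0528 0.085 ]
0.7 ((108.7210464477539, 241.68984985351562), (109.8554458618164, 28.198013305664062), 64.29004669189453)
0.68 ((60.005489349365234, 343.48291015625), (16.718610763549805, 93.47686004638672), 62.78388977050781)
0.56 ((6.297814846038818, 196.13809204101562), (67.26421356201172, 15.745254516601562), 74.84593200683594)
[ 0.5013 -0.299   0.02  ]
[ 0.5785 -0.2886  0.02  ]
[ 0.653  -0.2932  0.02  ]
```

```bash
python3 -m inch '[1,-40,0,0,0,0.03,60, 2,-80,0,0,0,0.06,60, 3,-120,0,0,0,0.1,60, 4,-160,0,0,0,0.13,60, 5,-200,0,0,0,0.16,60, 6,-240,-20,0,0,0.2,60, 7,-280,-50,0,0,0.23,60, 7,-318,-70,0,0,0.258,60]' >/dev/null; python3 -m inch '[0,-4,-40,0,0,0,60, 0,-4,-80,0,0,0,60,0,-4,-90,0,0,0,60,0,-4,-90,0,0,0,60]'
python3 - <<'E'
from h import *
o=bot.get_obs();im=bot.camera("wrist");KT=cam("wrist",o);cv2.imwrite("pics/w3.png",im)
print(R.from_quat(o["tool_rot"]).as_matrix().round(3).tolist())
for t in ["opener","opener_tip"]:
  for d in bot.spot_point("wrist",t): print(t,d["uv"],d["confidence"],ray(KT,d["uv"],.013).round(4))
E
```

```text
clock: 5.87
eef_pos: [0.5395, -0.2915, 0.0829]
tool_rot: [-0.012, 1.0, 0.002, -0.004]
ft_force: [-0.6, -0.7, 0.2]
grip_width: 0.0512
grasp_force: 0.0
[[-1.0, -0.024, -0.009], [-0.024, 1.0, 0.005], [0.008, 0.005, -1.0]]
opener [145.4, 19.2] 0.91 [ 0.4102 -0.4147  0.013 ]
opener [298.9, 201.1] 0.73 [ 0.539  -0.3081  0.013 ]
opener_tip [305.2, 324.4] 0.61 [ 0.6573 -0.3018  0.013 ]
```

View pics/w3.png

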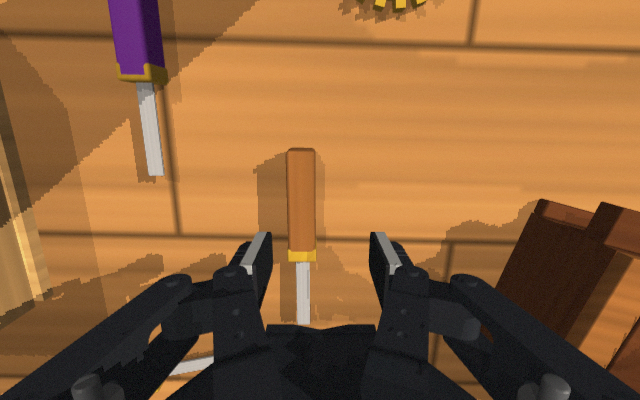

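The open fingers straddle the brown handle, which spans columns 287–316 and rows 150–262, with its blade tip near (304,324). I'll go down and grip.

```bash
python3 -m inch '[1,-1,-25,0,0,0.02,60, 1,-1,-50,0,0,0.02,60,1,-1,-56,0,0,0.02,60, 1,-1,-56,0,0,0.02,60, 1,-1,-56,0,0,0.02,15,1,-1,-56,0,0,0.02,5,1,-1,-56,0,0,0.02,5,1,-1,-56,0,0,0.02,5]';  python3 -m inch '[0,0,0,0,0,0,5,0,0,0,0,0,0,5,0,0,20,0,0,0,5,0,0,50,0,0,0,5,0,0,80,0,0,0,5,0,0,80,0,0,0,5]'
```

```text
clock: 6.68
eef_pos: [0.5448, -0.2946, 0.0329]
tool_rot: [-0.023, 1.0, -0.001, 0.001]
ft_force: [-0.4, 0.0, -1.0]
grip_width: 0.0049
grasp_force: 0.0
clock: 7.18
eef_pos: [0.5474, -0.2962, 0.1183]
tool_rot: [-0.023, 1.0, -0.003, 0.005]
ft_force: [1.3, -0.2, 1.5]
grip_width: 0.0044
grasp_force: 0.0
```

```bash
python3 -m inch '[0,0,0,0,0,0,60,0,0,0,0,0,0,60,0,0,0,0,0,0,60,0,0,0,0,0,0,60]'
python3 - <<'E'
from h import *
o=bot.get_obs();im=bot.camera("wrist");KT=cam("wrist",o);cv2.imwrite("pics/w4.png",im)
print(R.from_quat(o["tool_rot"]).as_matrix().round(3).tolist(),o["joint_pos"])
for t in ["opener","opener_tip"]:
  for d in bot.spot_point("wrist",t): print(t,d["uv"],d["confidence"],ray(KT,d["uv"],.013).round(4))
E
```

```text
clock: 7.52
eef_pos: [0.5427, -0.2936, 0.1096]
tool_rot: [-0.023, 1.0, 0.001, -0.001]
ft_force: [0.2, -0.0, 0.2]
grip_width: 0.0508
grasp_force: 0.0
[[-0.999, -0.045, -0.003], [-0.045, 0.999, 0.002], [0.003, 0.002, -1.0]] [-4.95848708e-01  5.36031117e-01  1.55567204e-01  1.19345918e+00
  3.41242340e-05 -5.41005467e-01]
opener [304.7, 187.8] 0.89 [ 0.5386 -0.3072  0.013 ]
opener [170.7, 21.2] 0.61 [ 0.4102 -0.4147  0.013 ]
opener_tip [305.5, 302.8] 0.94 [ 0.6582 -0.3028  0.013 ]
opener_tip [175.3, 162.9] 0.83 [ 0.521  -0.4211  0.013 ]
```

View pics/w4.png

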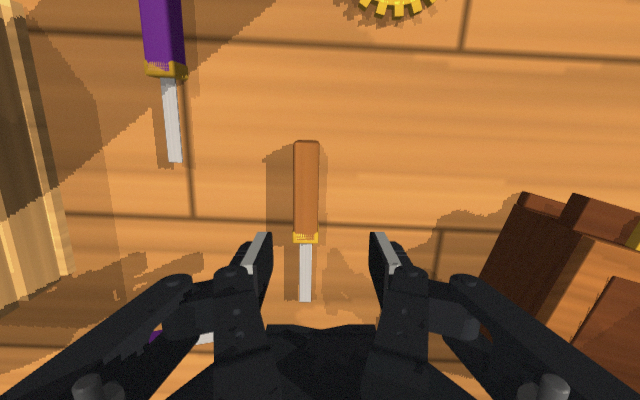

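The opener has not moved (handle at columns 293–319, rows 140–243), so the fingers closed beside or above it. The arm was still about 13 mm short in y and lagging in z. I'll retry, letting it settle before I close.

```bash
python3 -m inch '[0,-7,-20,0,0,0,60, 0,-13,-40,0,0,0,60,0,-13,-65,0,0,0,60,0,-13,-85,0,0,0,60,0,-13,-85,0,0,0,60,0,-13,-85,0,0,0,60,0,-13,-85,0,0,0,60]'
python3 - <<'E'
from h import *
o=bot.get_obs();im=bot.camera("wrist");KT=cam("wrist",o);cv2.imwrite("pics/w5.png",im)
for t in ["opener","opener_tip"]:
  for d in bot.spot_point("wrist",t): print(t,d["uv"],d["confidence"],ray(KT,d["uv"],.013).round(4))
E
```

```text
clock: 8.25
eef_pos: [0.5444, -0.3074, 0.0271]
tool_rot: [-0.023, 1.0, -0.0, 0.001]
ft_force: [0.8, 1.3, -0.1]
grip_width: 0.0512
grasp_force: 0.0
opener [321.8, 215.5] 0.65 [ 0.5364 -0.3064  0.013 ]
opener_tip [129.2, 181.5] 0.6 [ 0.52   -0.4227  0.013 ]
```

View pics/w5.png

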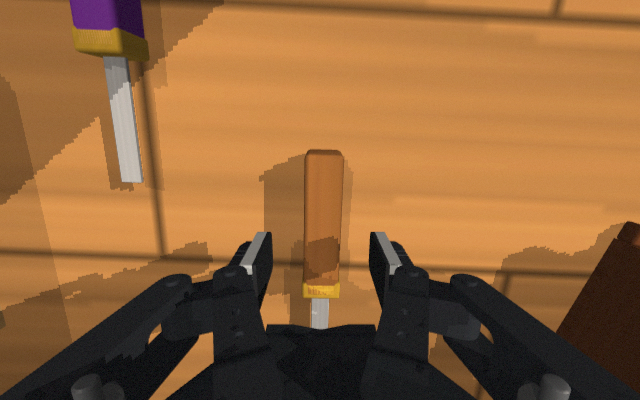

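The handle sits centred between the pads (columns 303–343). I'll close.

```bash
python3 -m inch '[0,0,-2,0,0,0,40,0,0,-2,0,0,0,10,0,0,-2,0,0,0,10,0,0,-2,0,0,0,10,0,0,-2,0,0,0,10,0,0,-2,0,0,0,10]'
```

```text
clock: 8.9
eef_pos: [0.5437, -0.3071, 0.0243]
tool_rot: [-0.023, 1.0, -0.0, -0.0]
ft_force: [-0.3, 0.1, -1.0]
grip_width: 0.0081
grasp_force: 0.0
```

Run:
```python
from h import *
o=bot.get_obs();im=bot.camera("wrist");KT=cam("wrist",o);cv2.imwrite("pics/w6.png",im)
print(o)
for c in ("wrist","top"):
  if c=="top": bot.camera(c);KT=cam(c)
  for t in ["opener","opener_tip"]:
    for d in bot.spot_point(c,t): print(c,t,d["uv"],d["confidence"],ray(KT,d["uv"],.013).round(4))
top=cv2.resize(cv2.imread("pics/w5.png"),None,fx=.62,fy=.62);b=cv2.resize(im,(640,400))
cv2.imwrite("pics/w6.png",b)
```

```text
{'clock': 8.9, 'joint_pos': array([-5.14147217e-01,  6.22903270e-01,  6.68780692e-02,  1.01477261e+00,
       -1.48431133e-05, -5.59334956e-01]), 'joint_vel': array([-9.16625173e-04,  2.05416036e-04, -3.63333291e-05, -3.63448507e-04,
        1.78697051e-03,  1.00075747e-03]), 'tau': array([ 3.67578628e-03, -5.15394688e+01,  2.22553253e+01,  1.89560560e-03,
       -6.71595967e-05,  1.21410841e-05]), 'eef_pos': array([ 0.54371439, -0.30710409,  0.02426075]), 'tool_rot': array([-2.25919473e-02,  9.99744769e-01, -5.99758538e-06, -4.43415812e-06]), 'ft_force': array([-0.26328833,  0.0971296 , -1.03120863]), 'ft_torque': array([ 0.00811838, -0.01151096,  0.0092211 ]), 'grasp_force': 0.0, 'grip_width': 0.008145356360348561}
wrist opener [318.1, 220.4] 0.68 [ 0.5379 -0.3083  0.013 ]
wrist opener_tip [128.0, 185.9] 0.95 [ 0.5212 -0.4215  0.013 ]
top opener [479.9, 125.4] 0.81 [ 0.7305 -0.4786  0.013 ]
top opener [421.0, 195.5] 0.71 [ 0.5369 -0.3031  0.013 ]
top opener [323.7, 135.2] 0.54 [ 0.7145 -0.0377  0.013 ]
top opener_tip [439.5, 138.4] 0.92 [ 0.6964 -0.3628  0.013 ]
top opener_tip [417.2, 154.2] 0.77 [ 0.6532 -0.2979  0.013 ]
```

View pics/w6.png

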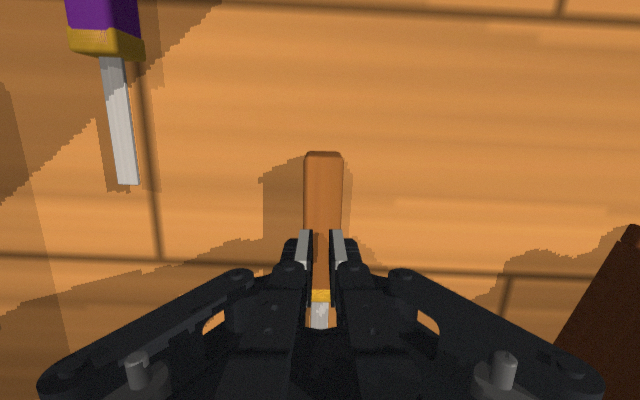

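The pads, 17 px apart at columns 313–330, draw over the 38 px wide handle without touching it. The picture and the zero grip force both put the fingertips above the handle, so they are higher than I assumed. I'll open, go down in small steps and watch the force.

```bash
python3 -m inch '[0,0,0,0,0,0,60,0,0,0,0,0,0,60,0,0,0,0,0,0,60,0,0,-6,0,0,0,60,0,0,-12,0,0,0,60,0,0,-15,0,0,0,60,0,0,-15,0,0,0,60]'; python3 -m inch '[0,0,-3,0,0,0,60,0,0,-6,0,0,0,60,0,0,-6,0,0,0,60]'
```

```text
clock: 9.78
eef_pos: [0.5427, -0.3065, 0.0076]
tool_rot: [-0.023, 1.0, 0.001, -0.001]
ft_force: [-0.7, 1.1, -0.0]
grip_width: 0.051
grasp_force: 0.0
clock: 10.03
eef_pos: [0.5433, -0.3069, 0.0025]
tool_rot: [-0.023, 1.0, 0.0, -0.0]
ft_force: [0.5, 0.4, 0.1]
grip_width: 0.0513
grasp_force: 0.0
```

```bash
python3 -m inch '[0,0,-4,0,0,0,60,0,0,-7,0,0,0,60,0,0,-7,0,0,0,45,0,0,-7,0,0,0,20,0,0,-7,0,0,0,10,0,0,-7,0,0,0,10,0,0,-7,0,0,0,10]'
python3 - <<'E'
from h import *
o=bot.get_obs();im=bot.camera("wrist");KT=cam("wrist",o);cv2.imwrite("pics/w7.png",im)
for r in (225,240,255,270): print(r,im[r,280:362:4].astype(int).sum(1))
for d in bot.spot_point("wrist","opener"): print(d["uv"],d["confidence"],ray(KT,d["uv"],.013).round(4))
E
```

```text
clock: 10.62
eef_pos: [0.5438, -0.3072, -0.0036]
tool_rot: [-0.023, 1.0, -0.0, 0.0]
ft_force: [0.8, -0.4, -0.2]
grip_width: 0.0205
grasp_force: 61.7
225 [311 298 303 310 302 241 338 333 319 326 335 332 334 316 314 314 304 381
 379 434 434]
240 [ 67 111 353 358  79 238 339 326 333 333 334 333 327 326 330 319  77 358
 352 299 110]
255 [149 366 353 280  81 197 304 207 250 244 249 238 241 234 235 202  57 110
 357 359 341]
270 [ 65  92  98 126  72 196 201 209 214 241 245 244 233 231 223 195  42 124
 147  87  90]
[320.6, 236.1] 0.62 [ 0.536  -0.3069  0.013 ]
```

Now it is gripped (20.5 mm wide, 62 N). I'll reseat 6 mm deeper for a firmer hold, then lift.

```bash
python3 -m inch '[0,0,0,0,0,0,45,0,0,0,0,0,0,45,0,0,-6,0,0,0,45,0,0,-6,0,0,0,45,0,0,-6,0,0,0,10,0,0,-6,0,0,0,10,0,0,-6,0,0,0,10,0,0,-6,0,0,0,10]'; python3 -m inch '[0,0,20,0,0,0,10,0,0,55,0,0,0,10,0,0,90,0,0,0,10,0,0,120,0,0,0,10,0,0,120,0,0,0,10,0,0,120,0,0,0,10]'
python3 - <<'E'
from h import *
o=bot.get_obs();print(o["ft_force"],o["ft_torque"],o["grip_width"],o["grasp_force"])
for c in("wrist","top","scene"):
  im=bot.camera(c);cv2.imwrite(f"pics/l_{c}.png",im)
  for t in ("opener","opener_tip"):
    for d in bot.spot_point(c,t): print(c,t,d["uv"],round(d["confidence"],2),proj(cam(c,o),o["eef_pos"]).round())
E
```

```text
clock: 11.38
eef_pos: [0.5437, -0.3071, -0.0099]
tool_rot: [-0.023, 1.0, 0.0, -0.0]
ft_force: [-0.3, 0.9, -0.6]
grip_width: 0.0208
grasp_force: 59.0
clock: 11.88
eef_pos: [0.5454, -0.308, 0.113]
tool_rot: [-0.023, 1.0, -0.001, 0.002]
ft_force: [0.3, 0.1, -1.2]
grip_width: 0.0212
grasp_force: 59.1
[ 0.25435298  0.07599753 -1.22309802] [ 0.03642745 -0.02892136  0.00882749] 0.02120238123474711 59.06554341316223
wrist opener [319.0, 240.2] 0.81 [[320. 237.]]
wrist opener [191.5, 16.7] 0.59 [[320. 237.]]
wrist opener_tip [192.4, 156.9] 0.61 [[320. 237.]]
top opener [430.4, 193.7] 0.67 [[431. 189.]]
top opener [310.2, 194.4] 0.48 [[431. 189.]]
top opener_tip [425.0, 145.9] 0.79 [[431. 189.]]
top opener_tip [438.4, 137.1] 0.78 [[431. 189.]]
scene opener [219.1, 205.4] 0.73 [[245. 197.]]
scene opener [246.4, 194.8] 0.57 [[245. 197.]]
scene opener_tip [229.6, 252.5] 0.81 [[245. 197.]]
scene opener_tip [243.6, 211.9] 0.62 [[245. 197.]]
scene opener_tip [219.3, 220.8] 0.59 [[245. 197.]]
scene opener_tip [336.1, 196.4] 0.19 [[245. 197.]]
```

```bash
python3 -m inch '[-20,36,0,0,0,-0.03,10, -40,72,0,0,0,-0.06,10, -60,108,0,0,0,-0.1,10, -80,144,0,0,0,-0.13,10, -100,180,0,0,0,-0.17,10, -115,216,0,0,0,-0.2,10, -115,254,0,0,0,-0.24,10, -115,290,0,0,0,-0.281,10]'; python3 -m inch '[0,30,0,0,0,0,10,0,60,0,0,0,0,10,0,68,0,0,0,0,10,0,68,0,0,0,0,10,0,68,0,0,0,0,10]'
python3 - <<'E'
from h import *
o=bot.get_obs();M=R.from_quat(o["tool_rot"]).as_matrix();print(M.round(3).tolist(),o["joint_pos"].round(2),o["ft_force"])
p=o["eef_pos"];P=p+M@[-.112,0,-.023];print("tip est",P.round(4))
rays=[]
for c in("top","scene"):
  im=bot.camera(c);cv2.imwrite(f"pics/m_{c}.png",im);KT=cam(c);print(c,proj(KT,P).round(1))
  for d in bot.spot_point(c,"opener_tip"): print(c,np.round(d["uv"],1),round(d["confidence"],2),ray(KT,d["uv"],P[2]).round(4))
E
```

```text
clock: 13.0
eef_pos: [0.4273, -0.0156, 0.1104]
tool_rot: [0.119, 0.993, 0.0, -0.0]
ft_force: [1.0, 0.5, -1.0]
grip_width: 0.0209
grasp_force: 59.0
clock: 13.42
eef_pos: [0.4287, 0.0508, 0.1102]
tool_rot: [0.117, 0.993, -0.0, -0.0]
ft_force: [-0.2, -0.5, -1.7]
grip_width: 0.0208
grasp_force: 59.2
[[-0.973, 0.232, -0.0], [0.232, 0.973, -0.001], [-0.0, -0.001, -1.0]] [ 0.12  0.19 -0.36  1.02 -0.    0.35] [-0.21815871 -0.5019618  -1.72184444]
tip est [0.5376 0.0248 0.1332]
top [[301.  194.5]]
top [438.5 141.2] 0.89 [ 0.6639 -0.3279  0.1332]
top [459.2 200.8] 0.81 [ 0.5106 -0.3721  0.1332]
top [226.5 266.9] 0.34 [0.3629 0.2132 0.1332]
scene [[343.3 181.4]]
scene [216.  220.8] 0.58 [ 0.7004 -0.3851  0.1332]
scene [342.8 182.8] 0.44 [0.5472 0.021  0.1332]
```

```bash
python3 -m inch '[0,0,-20,0,0,0,10,0,0,-40,0,0,0,10,0,0,-63,0,0,0,10,0,0,-63,0,0,0,10,0,0,-63,0,0,0,10]'
python3 - <<'E'
from h import *
o=bot.get_obs();M=R.from_quat(o["tool_rot"]).as_matrix()
p=o["eef_pos"];P=p+M@[-.112,0,-.023];print("tip est",P.round(4))
out=[]
for c,(x,y) in(("top",(300,195)),("scene",(340,198))):
  im=bot.camera(c);KT=cam(c);q=proj(KT,P)[0];print(c,q.round(1))
  for d in bot.spot_point(c,"opener_tip"): print(c,np.round(d["uv"],1),round(d["confidence"],2))
  out.append(cv2.resize(im[y-40:y+40,x-50:x+50],None,fx=5,fy=5,interpolation=cv2.INTER_CUBIC)[:, :400] if 0 else cv2.resize(im[y-35:y+45,x-40:x+40],(400,400),interpolation=cv2.INTER_CUBIC))
cv2.imwrite("pics/m2.png",np.hstack(out))
E
```

```text
clock: 14.03
eef_pos: [0.4274, 0.0499, 0.0465]
tool_rot: [0.118, 0.993, -0.0, -0.002]
ft_force: [0.7, -0.6, -0.4]
grip_width: 0.021
grasp_force: 59.2
tip est [0.5364 0.0235 0.0691]
top [302.6 197.2]
top [461.6 199.8] 0.9
top [441.1 142.3] 0.59
top [191.5 214.2] 0.53
top [303. 197.] 0.5
scene [342.9 197.3]
scene [343.4 200.2] 0.64
scene [228.7 254.4] 0.56
scene [217.7 218.8] 0.46
```

View pics/m2.png

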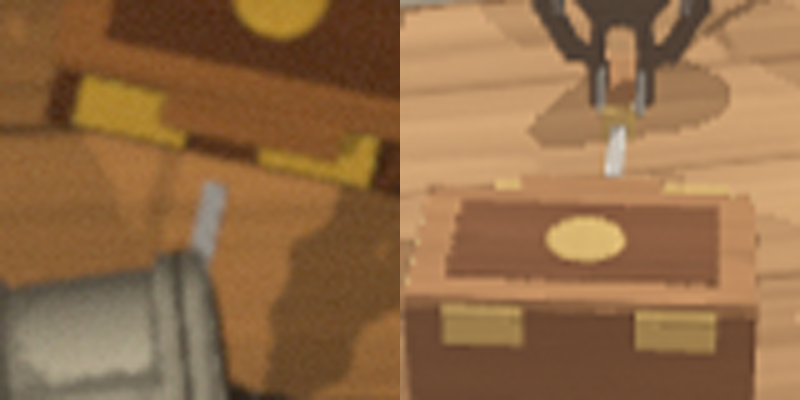

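The left view (top camera) shows the blade tip at (213,183), heading for the dark gap between the brass segments (columns 188–258, row 148). The right view (scene camera) shows the blade running in under the lip at (614,176). I'll slide it in.

```bash
python3 -m inch '[5,-1.2,0,0,0,0,10,10,-2.4,0,0,0,0,10,15,-3.6,0,0,0,0,10,19.5,-4.7,0,0,0,0,10,19.5,-4.7,0,0,0,0,10,19.5,-4.7,0,0,0,0,10]'
```

```text
clock: 14.73
eef_pos: [0.4486, 0.0462, 0.0472]
tool_rot: [0.118, 0.993, 0.0, -0.0]
ft_force: [0.1, 0.5, -1.0]
grip_width: 0.0207
grasp_force: 59.2
```

```bash
python3 -m inch '[5,-1.2,0,0,0,0,10,10,-2.4,0,0,0,0,10,14,-3.4,0,0,0,0,10,14,-3.4,0,0,0,0,10,14,-3.4,0,0,0,0,10]'
```

```text
clock: 15.15
eef_pos: [0.4625, 0.0427, 0.0472]
tool_rot: [0.118, 0.993, 0.0, -0.0]
ft_force: [-0.0, 0.4, -1.9]
grip_width: 0.0209
grasp_force: 59.2
```

```bash
python3 -m inch '[2.2,-0.5,-7.9,-0.0204,-0.085,0,10, 5,-1.2,-15.7,-0.041,-0.17,0,10, 8.5,-2,-23.2,-0.061,-0.255,0,10, 12.6,-3,-30.2,-0.082,-0.34,0,10,12.6,-3,-30.2,-0.082,-0.34,0,10,12.6,-3,-30.2,-0.082,-0.34,0,10]'
python3 - <<'E'
from h import *
o=bot.get_obs();print(o["ft_force"],o["ft_torque"],R.from_quat(o["tool_rot"]).as_matrix().round(3).tolist(),o["joint_pos"].round(2))
E
```

```text
clock: 15.65
eef_pos: [0.4719, 0.0398, 0.0159]
tool_rot: [0.115, 0.978, -0.021, 0.17]
ft_force: [0.1, -0.4, -0.5]
grip_width: 0.0211
grasp_force: 59.2
[ 0.12071274 -0.37135906 -0.53017752] [0.08975584 0.4369281  0.01026126] [[-0.916, 0.233, 0.328], [0.218, 0.973, -0.08], [-0.337, -0.002, -0.941]] [ 0.18  0.22 -0.73  0.31 -0.14  0.39]
```

```bash
python3 -m inch '[0,0,4,0,0,0,10,0,0,8,0,0,0,10,0,0,12,0,0,0,10,0,0,16,0,0,0,10,0,0,16,0,0,0,10,0,0,16,0,0,0,10]'
python3 - <<'E'
from h import *
o=bot.get_obs();print(o["ft_force"],o["ft_torque"],R.from_quat(o["tool_rot"]).as_matrix().round(3).tolist(),o["joint_pos"].round(2))
a=cv2.imread("pics/scene0.png");im=bot.camera("scene");d=cv2.absdiff(a,im).sum(2)
cv2.imwrite("pics/s2.png",im)
E
```

```text
clock: 16.15
eef_pos: [0.4763, 0.0398, 0.0341]
tool_rot: [0.116, 0.978, -0.02, 0.174]
ft_force: [-0.9, 0.5, -3.0]
grip_width: 0.0209
grasp_force: 59.1
[-0.90484634  0.53937811 -3.00369265] [ 0.17355168  0.88970882 -0.0563355 ] [[-0.913, 0.234, 0.335], [0.22, 0.972, -0.08], [-0.345, 0.0, -0.939]] [ 0.17  0.18 -0.7   0.36 -0.14  0.39]
```

Run:
```python
from h import *
for n in ("scene0","s2"):
    im=cv2.imread(f"pics/{n}.png");h=cv2.cvtColor(im,cv2.COLOR_BGR2HSV)[203:220,320:358]
    m=(h[...,1]>90)&(h[...,2]>150)&(h[...,0]>18); ys,xs=np.nonzero(m);print(n,len(ys),xs.mean()+320 if len(xs) else 0,ys.mean()+203 if len(ys) else 0)
    print(im[190:215,325].astype(int).sum(1).tolist(),im[190:215,350].astype(int).sum(1).tolist())
KT=cam("scene")
c=np.array([.5469,.0089])+.091*np.array([.972,-.2335]);ex=np.array([.972,-.2335])
for th in (0,.05,.1,.15,.2):
    for r,zz in((65,14),(148,10)):
        x=65-r*np.cos(th)-zz*np.sin(th)*-1*-1;z=75+r*np.sin(th)+zz*np.cos(th)
        print(th,r,proj(KT,np.r_[c+ex*x/1e3,z/1e3]).round(1))
bot.camera("scene")
for t in("opener_tip","lip"):
    for d in bot.spot_point("scene",t): print(t,np.round(d["uv"],1),d["confidence"])
```

```text
scene0 94 336.74468085106383 210.5
[473, 461, 452, 450, 463, 475, 476, 459, 415, 412, 415, 407, 391, 334, 290, 294, 294, 301, 306, 305, 302, 295, 294, 292, 284] [456, 414, 409, 401, 404, 408, 385, 376, 421, 418, 406, 404, 417, 398, 310, 293, 290, 290, 297, 305, 303, 301, 296, 296, 290]
s2 119 336.546218487395 208.35294117647058
[476, 464, 461, 442, 410, 415, 404, 402, 404, 369, 286, 290, 290, 291, 295, 303, 306, 306, 305, 295, 289, 292, 289, 279, 276] [319, 346, 410, 433, 416, 404, 392, 395, 419, 404, 331, 285, 289, 289, 288, 293, 301, 299, 302, 297, 293, 287, 292, 290, 279]
0 65 [[337.9 208.7]]
0 148 [[339.2 196.5]]
0.05 65 [[337.9 207.8]]
0.05 148 [[339.2 194.6]]
0.1 65 [[337.9 206.9]]
0.1 148 [[339.2 192.8]]
0.15 65 [[337.9 206. ]]
0.15 148 [[339.1 191. ]]
0.2 65 [[337.9 205.2]]
0.2 148 [[339.1 189.3]]
opener_tip [229.  253.3] 0.7
opener_tip [342.5 200.5] 0.6
opener_tip [215.6 219.1] 0.47
lip [336.4 195.8] 0.89
lip [337.9 236. ] 0.34
```

The lid is ajar: its front edge rose 4 px in the scene view, about 0.11 rad, with about −3 N on the tool. Next I work out the tip's arc.

Run:
```python
import numpy as np
ex=np.array([.972,-.2335]);x0,z0=-72.7,93
for i in range(1,25):
    th=.14+(1.74-.14)*i/24; r=137-15*min(1,i/12)
    x=65-r*np.cos(th);z=75+r*np.sin(th)
    if (i-1)%8==0: bx,bz=x0,z0
    s=x-bx;print(i,round(th,2),np.round([s*ex[0],s*ex[1],z-bz],0).astype(int).tolist());x0,z0=x,z
```

```text
1 0.21 [5, -1, 10]
2 0.27 [8, -2, 18]
3 0.34 [12, -3, 26]
4 0.41 [16, -4, 34]
5 0.47 [21, -5, 42]
6 0.54 [26, -6, 49]
7 0.61 [31, -8, 55]
8 0.67 [37, -9, 61]
9 0.74 [6, -1, 6]
10 0.81 [13, -3, 11]
11 0.87 [20, -5, 15]
12 0.94 [27, -6, 19]
13 1.01 [33, -8, 24]
14 1.07 [40, -10, 28]
15 1.14 [47, -11, 32]
16 1.21 [54, -13, 35]
17 1.27 [7, -2, 3]
18 1.34 [15, -4, 5]
19 1.41 [23, -5, 6]
20 1.47 [31, -7, 7]
21 1.54 [39, -9, 8]
22 1.61 [46, -11, 8]
23 1.67 [54, -13, 7]
24 1.74 [62, -15, 6]
```

```bash
python3 -m inch '[5,-1,10,0,0,0,10, 8,-2,18,0,0,0,10, 12,-3,26,0,0,0,10, 16,-4,34,0,0,0,10, 21,-5,42,0,0,0,10, 26,-6,49,0,0,0,10, 31,-8,55,0,0,0,10, 37,-9,61,0,0,0,10]'
python3 - <<'E'
from h import *
o=bot.get_obs();print(o["ft_force"],o["ft_torque"])
im=bot.camera("scene");cv2.imwrite("pics/s3.png",im)
h=cv2.cvtColor(im,cv2.COLOR_BGR2HSV)[150:225,310:365];m=(h[...,1]>90)&(h[...,2]>120)&(h[...,0]>20);n,l,s,c=cv2.connectedComponentsWithStats(m.astype(np.uint8));print([(s[i].tolist(),c[i].round(1).tolist()) for i in range(1,n) if s[i,4]>25])
for t in("opener_tip","lip","cover"):
    for d in bot.spot_point("scene",t): print(t,np.round(d["uv"],1),d["confidence"])
KT=cam("scene");c=np.array([.6353,-.0123]);ex=np.array([.972,-.2335])
for th in (.1,.3,.5,.67,.8):
    print(th,[proj(KT,np.r_[c+ex*(65-r*np.cos(th)+zz*np.sin(th))/1e3,(75+r*np.sin(th)+zz*np.cos(th))/1e3])[0].round(1).tolist() for r,zz in((65,14),(148,0))])
E
```

```text
clock: 17.02
eef_pos: [0.5112, 0.0308, 0.094]
tool_rot: [0.116, 0.978, -0.021, 0.172]
ft_force: [-7.5, 1.6, -0.0]
grip_width: 0.021
grasp_force: 59.7
[-7.4515809   1.57815057 -0.04963078] [ 0.21458547  1.4078988  -0.06241864]
[]
opener_tip [341.4 188.7] 0.43
opener_tip [217.8 220.7] 0.42
lip [338.  179.5] 0.66
cover [337.5 223.6] 0.6
cover [342.4 184.8] 0.35
0.1 [[337.8, 207.3], [339.2, 195.5]]
0.3 [[337.7, 205.0], [339.1, 189.0]]
0.5 [[337.6, 203.4], [338.9, 183.5]]
0.67 [[337.5, 202.6], [338.6, 180.0]]
0.8 [[337.3, 202.4], [338.4, 178.0]]
```

```bash
python3 - <<'E'
import numpy as np
ex=np.array([.972,-.2335]);x0,z0=65-127*np.cos(.67),75+127*np.sin(.67)
for i in range(9,25):
    th=.14+(1.74-.14)*i/24; r=127
    x=65-r*np.cos(th);z=75+r*np.sin(th)
    if (i-1)%8==0: bx,bz=x0,z0
    s=x-bx;print(i,round(th,2),np.round([s*ex[0],s*ex[1],z-bz],0).astype(int).tolist());x0,z0=x,z
E
python3 -m inch '[6,-1,6,0,0,0,10, 11,-3,12,0,0,0,10, 17,-4,18,0,0,0,10, 23,-6,23,0,0,0,10, 30,-7,28,0,0,0,10, 37,-9,32,0,0,0,10, 44,-11,36,0,0,0,10, 52,-13,39,0,0,0,10]'
python3 - <<'E'
from h import *
o=bot.get_obs();print(o["ft_force"],o["ft_torque"],o["joint_pos"].round(2))
im=bot.camera("scene");cv2.imwrite("pics/s4.png",im)
for t in("opener_tip","lip","cover"):
    for d in bot.spot_point("scene",t): print(t,np.round(d["uv"],1),d["confidence"])
KT=cam("scene");c=np.array([.6353,-.0123]);ex=np.array([.972,-.2335])
for th in (.67,.8,1,1.2,1.3,1.5,1.6,1.7,1.8):
    print(th,[proj(KT,np.r_[c+ex*(65-r*np.cos(th)+zz*np.sin(th))/1e3,(75+r*np.sin(th)+zz*np.cos(th))/1e3])[0].round(1).tolist() for r,zz in((65,14),(148,0))])
E
```

```text
9 0.74 [6, -1, 7]
10 0.81 [11, -3, 13]
11 0.87 [17, -4, 18]
12 0.94 [24, -6, 24]
13 1.01 [31, -7, 28]
14 1.07 [38, -9, 33]
15 1.14 [45, -11, 37]
16 1.21 [53, -13, 40]
17 1.27 [8, -2, 3]
18 1.34 [16, -4, 5]
19 1.41 [24, -6, 7]
20 1.47 [32, -8, 8]
21 1.54 [40, -10, 8]
22 1.61 [48, -12, 8]
23 1.67 [57, -14, 8]
24 1.74 [65, -16, 7]
clock: 17.88
eef_pos: [0.5646, 0.0177, 0.1334]
tool_rot: [0.116, 0.978, -0.02, 0.173]
ft_force: [-2.4, 1.5, -2.6]
grip_width: 0.0208
grasp_force: 59.0
[-2.43816046  1.48555064 -2.57369191] [0.40323086 1.23457594 0.14358709] [ 0.09  0.19 -0.37  0.68 -0.11  0.31]
opener_tip [231.5 251. ] 0.78
opener_tip [341.8 185.5] 0.59
opener_tip [216.9 220.6] 0.48
lip [333.9 174.6] 0.71
cover [337.9 227.6] 0.7
0.67 [[337.5, 202.6], [338.6, 180.0]]
0.8 [[337.3, 202.4], [338.4, 178.0]]
1 [[337.1, 202.9], [338.0, 176.3]]
1.2 [[336.9, 204.1], [337.5, 176.4]]
1.3 [[336.8, 205.1], [337.3, 177.3]]
1.5 [[336.5, 207.6], [336.7, 180.5]]
1.6 [[336.4, 209.2], [336.5, 182.8]]
1.7 [[336.3, 210.9], [336.2, 185.7]]
1.8 [[336.2, 212.7], [335.9, 189.0]]
```

Going to plan. Last part of the arc.

```bash
python3 -m inch '[8,-2,3,0,0,0,10, 16,-4,5,0,0,0,10, 24,-6,7,0,0,0,10, 32,-8,8,0,0,0,10, 40,-10,8,0,0,0,10, 48,-12,8,0,0,0,10, 57,-14,8,0,0,0,10, 65,-16,7,0,0,0,10]'
python3 - <<'E'
from h import *
o=bot.get_obs();print(o["ft_force"],o["ft_torque"],o["joint_pos"].round(2))
for c in("scene","top"):
  im=bot.camera(c);cv2.imwrite(f"pics/e_{c}.png",im)
  for t in("opener_tip","lip","cover","dial"):
    for d in bot.spot_point(c,t): print(c,t,np.round(d["uv"],1),round(d["confidence"],2))
KT=cam("top");c=np.array([.6353,-.0123]);ex=np.array([.972,-.2335])
for th in (1.2,1.5,1.6,1.7,1.8):
    print(th,[proj(KT,np.r_[c+ex*(65-r*np.cos(th)+zz*np.sin(th))/1e3,(75+r*np.sin(th)+zz*np.cos(th))/1e3])[0].round(1).tolist() for r,zz in((65,14),(148,0))])
E
```

```text
clock: 18.75
eef_pos: [0.6298, 0.0015, 0.1399]
tool_rot: [0.116, 0.978, -0.021, 0.173]
ft_force: [-3.1, 0.3, -0.6]
grip_width: 0.0211
grasp_force: 59.4
[-3.07441024  0.32905659 -0.5657034 ] [ 0.16790843  0.99370865 -0.00692469] [ 0.05  0.3  -0.2   0.74 -0.1   0.27]
scene opener_tip [231.4 250.7] 0.94
scene opener_tip [215.3 222.2] 0.7
scene opener_tip [339.4 193.5] 0.63
scene lip [332.8 190.2] 0.58
scene cover [336.2 225.8] 0.64
top opener_tip [462.  203.1] 0.74
top opener_tip [439.7 140.3] 0.71
top opener_tip [226.3 267.9] 0.37
top lip [324.8 109.1] 0.7
top cover [325.8 135.7] 0.88
top dial [303.9 154.7] 0.53
top dial [308.4 191.6] 0.26
1.2 [[319.1, 134.3], [315.1, 145.1]]
1.5 [[320.7, 126.8], [318.9, 126.5]]
1.6 [[321.3, 124.4], [320.2, 120.4]]
1.7 [[321.8, 122.2], [321.5, 114.6]]
1.8 [[322.3, 120.1], [322.7, 109.0]]
```

The lid leans at about 1.75–1.8 rad (top lip at row 109, scene lip at row 190). I'll back off level, untilt, then lay the opener down in the clear area in front of the case.

```bash
python3 -m inch '[-15,3.6,0,0,0,0,10, -45,11,0,0,0,0,10, -77,18.5,0,0,0,0,10, -109,26,0,0.02,0.085,0,10, -141,34,0,0.041,0.17,0,10, -173,41.5,0,0.061,0.255,0,10, -205,49,0,0.082,0.34,0,10, -238,57,0,0.082,0.34,0,10]'; python3 -m inch '[0,0,0,0,0,0,10,0,0,0,0,0,0,10,0,0,0,0,0,0,10]'
python3 - <<'E'
from h import *
o=bot.get_obs();print(R.from_quat(o["tool_rot"]).as_matrix().round(3).tolist(),o["ft_force"],o["joint_pos"].round(2))
rays=[]
for c in("scene","top"):
  im=bot.camera(c)
  for t in("lip","cover","clockhand","pinion"):
    for d in bot.spot_point(c,t)[:1]: print(c,t,np.round(d["uv"],1),round(d["confidence"],2))
E
```

```text
clock: 19.92
eef_pos: [0.3932, 0.059, 0.1406]
tool_rot: [0.118, 0.993, 0.0, -0.0]
ft_force: [1.5, -0.1, -0.3]
grip_width: 0.0211
grasp_force: 59.3
clock: 20.17
eef_pos: [0.3917, 0.059, 0.1406]
tool_rot: [0.117, 0.993, 0.0, 0.001]
ft_force: [0.4, 0.3, -0.9]
grip_width: 0.0208
grasp_force: 59.3
[[-0.972, 0.233, 0.003], [0.233, 0.972, 0.0], [-0.003, 0.001, -1.0]] [ 0.35562371  0.28130679 -0.86007164] [ 0.15  0.09 -0.39  1.09 -0.    0.38]
scene lip [333.7 190.2] 0.62
scene cover [338.4 221.5] 0.87
scene clockhand [388.2 184.1] 0.63
scene pinion [264.8 194.8] 0.54
top lip [324.6 104.8] 0.92
top cover [320.9 136.3] 0.82
top clockhand [224.7 266.3] 0.61
top pinion [401.5 262.7] 0.86
```

```bash
python3 -m inch '[0,0,-30,0,0,0,10,0,0,-60,0,0,0,10,0,0,-90,0,0,0,10,0,0,-115,0,0,0,10,0,0,-135,0,0,0,10,0,0,-142,0,0,0,10,0,0,-142,0,0,0,10,0,0,-142,0,0,0,10]'; python3 -m inch '[0,0,-3,0,0,0,10,0,0,-6,0,0,0,10,0,0,-6,0,0,0,10,0,0,-6,0,0,0,10]'
python3 - <<'E'
from h import *
o=bot.get_obs();print(o["ft_force"],o["ft_torque"])
E
```

```text
clock: 21.33
eef_pos: [0.3911, 0.0588, -0.0017]
tool_rot: [0.118, 0.993, -0.0, -0.0]
ft_force: [0.2, -0.4, -0.0]
grip_width: 0.0209
grasp_force: 59.3
clock: 21.67
eef_pos: [0.3913, 0.0589, -0.0075]
tool_rot: [0.118, 0.993, 0.0, 0.001]
ft_force: [-0.3, 0.1, -1.3]
grip_width: 0.021
grasp_force: 59.3
[-0.25197336  0.05739352 -1.32837872] [-0.02175076  0.03546232 -0.03342365]
```

```bash
python3 -m inch '[0,0,-1,0,0,0,10,0,0,-2,0,0,0,10,0,0,-2,0,0,0,10,0,0,-2,0,0,0,10]'
python3 - <<'E'
from h import *
o=bot.get_obs();print(o["ft_force"],o["ft_torque"])
E
```

```text
clock: 22.0
eef_pos: [0.3908, 0.0588, -0.01]
tool_rot: [0.118, 0.993, -0.0, 0.0]
ft_force: [-0.0, 0.8, -0.2]
grip_width: 0.0207
grasp_force: 59.3
[-0.01273605  0.79606623 -0.21370899] [0.03403408 0.06674922 0.03893034]
```

Down at the pick-up height. I'll open, lift clear and check.

```bash
python3 -m inch '[0,0,0,0,0,0,20,0,0,0,0,0,0,35,0,0,0,0,0,0,45,0,0,0,0,0,0,50,0,0,0,0,0,0,50,0,0,10,0,0,0,50,0,0,20,0,0,0,50,0,0,40,0,0,0,50]'; python3 -m inch '[-10,0,35,0,0,0,50,-20,0,70,0,0,0,50,-30,0,110,0,0,0,50,-50,0,140,0,0,0,50,-50,0,140,0,0,0,50,-50,0,140,0,0,0,50]'
python3 - <<'E'
from h import *
o=bot.get_obs();print(o["ft_force"])
im=bot.camera("wrist");KT=cam("wrist",o)
for t in("opener","opener_tip"):
  for d in bot.spot_point("wrist",t): print(t,np.round(d["uv"],1),round(d["confidence"],2),ray(KT,d["uv"],.013).round(4))
s=bot.camera("scene");tp=bot.camera("top")
for t in("lip","finial","clockhand","pinion","dial"):
    print(t,[(np.round(d["uv"],1).tolist(),round(d["confidence"],2)) for d in bot.spot_point("scene",t)])
cv2.imwrite("pics/fin.png",np.vstack([cv2.resize(s[140:290,190:450],(780,450))[:, :],cv2.resize(im,(240,150)) if 0 else np.hstack([im[100:250,120:510],tp[90:240,170:560]])]))
E
```

```text
clock: 22.67
eef_pos: [0.3891, 0.0585, 0.0291]
tool_rot: [0.118, 0.993, -0.001, -0.002]
ft_force: [-0.2, -0.5, 0.7]
grip_width: 0.0429
grasp_force: 0.0
clock: 23.17
eef_pos: [0.3418, 0.0591, 0.1719]
tool_rot: [0.117, 0.993, 0.001, 0.003]
ft_force: [0.4, -0.0, -0.4]
grip_width: 0.043
grasp_force: 0.0
[ 0.35538486 -0.00247783 -0.3798553 ]
opener [329. 213.] 0.63 [0.3853 0.0595 0.013 ]
opener_tip [326.4 303.8] 0.77 [0.5031 0.0288 0.013 ]
opener_tip [ 11.7 378.2] 0.48 [ 0.5173 -0.4191  0.013 ]
lip [([336.8, 189.9], 0.57)]
finial [([421.7, 199.5], 0.8)]
clockhand [([386.8, 183.6], 0.43)]
pinion [([265.7, 197.5], 0.85)]
dial [([345.6, 190.9], 0.3)]
```

View pics/fin.png

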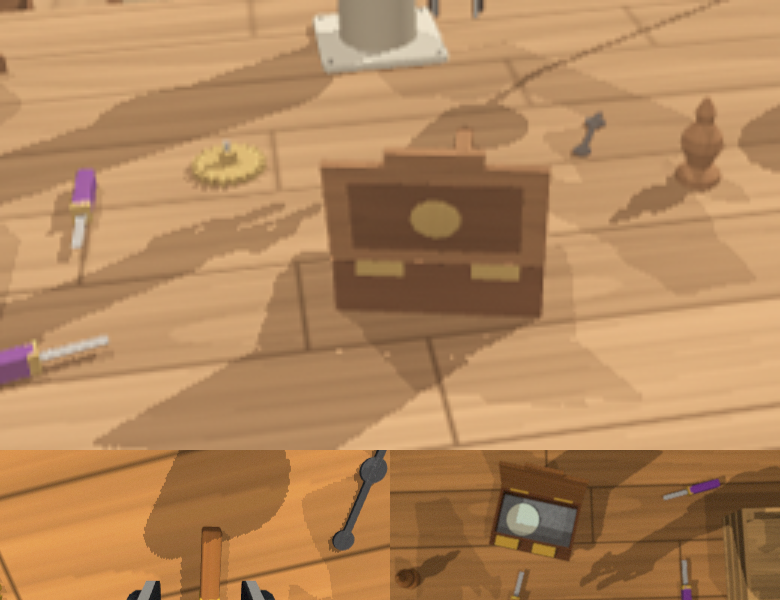

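The lid leans back past upright with the dial in the case (bottom-right view, (523,518)). The opener lies flat on the shelf in front, released, and the pinion, clock hand and finial are where they were. Handing in.

```bash
python3 -c "
from workcell import bot
print(bot.job_done())"
```

```text
the job is handed in; nothing more can be done
None
```

I levered the lid ajar with the blade in the notch and swung it back past upright, where it stayed; the opener lies flat and released in front of the case, and I handed the job in at about 23 s without a verdict being returned.

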